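Feed the circuit board on by one turn of the hand wheel

TASK

Feed the circuit board on towards the inspection light: with the fingertips, push the hand wheel round by its yellow handle, clockwise seen from above, through exactly one full turn, so that the handle ends where it stood at the start. Push gently and do not grip the handle or run on well past the turn; leave the loose things lying about where they are.

Things in the scene. Friction and masses are not known exactly. Their poses are not given: they have to be found in the camera images.
- feeder: Board feeder fixed to the table: grey base plate 300 x 380 x 12 mm (own x -100 to 200, y -190 to 190 mm). Origin on the table below the wheel's axis; z up, x from wheel to board carriage, y along its rails. A gearbox 64 x 64 mm, 72 mm high, carries the flat-lying hand wheel. Rails and carriage (own x 70 to 195 mm) are at most 60 mm high; a blue light bridge over them near the -y end is 96 mm high.
- wheel (a joint): Hand wheel angle in rad, growing clockwise seen from above; a turn is 6.283. At 0 the handle is on the feeder's -x side of the hub; it starts between -1.2 and 1.2. Stops at -1.7 and 9.5. Turning takes about 0.2 N m (3 to 4 N at the handle) plus 0.05 N m per rad/s; it stays where it is left. Each turn moves the carriage 60 mm towards the feeder's -y end.
- handle (a point): Middle of the yellow upright handle on the wheel's rim: a cylinder 20 mm across, its grip from 112 to 164 mm above the table (this point at 138 mm), 65 mm from the wheel's axis; it does not spin on its own. The black rim is a round bar 16 mm thick, outer diameter 146 mm, its top 108 mm above the table.
- hub (a point): Top centre of the wheel's aluminium hub (34 mm across), on the wheel's vertical axis, 110 mm above the table. Three aluminium spokes run from it to the rim, none higher than 106 mm; nothing but the handle stands higher than 110 mm on the feeder.
- board (a point): Middle of the green circuit board in its blue nest on the carriage, 54 mm above the table; it slides along the feeder's y as the wheel turns.
- solder_spool: red plastic solder spool, ring 44 mm across and 30 mm high with a 16 mm bore, standing on the feeder's base plate; origin at the centre of its underside
- flux_jar: small amber jar, 38 mm across and 50 mm high, standing on the feeder's base plate; origin at the centre of its underside
- blue_cap: blue plastic disc, 48 mm across and 8 mm thick, lying on the table; origin at the centre of its underside
- blue_cap2: blue plastic disc, 60 mm across and 6 mm thick, lying on the table; origin at the centre of its underside
- pliers: pliers with yellow handles, about 145 mm long and 20 mm high, lying on the table at the left; origin on the table under the pivot
- screwdriver: red-handled screwdriver, 170 mm long, lying on the table at the right; origin on its underside
- screw_tray: open black tray with dividers, 120 x 90 x 30 mm, on the table at the left; origin at the centre of its underside

How it is judged:
By the outcome, as a careful person would: the job done as asked, in the order asked, and still so for the second after the job is handed in, with the robot touching nothing.
It also fails if it takes over 51 s, if anything falls off the work surface, if the arm or the gripper's body presses on something with over 40 N, if the wrist force passes 120 N, or if a joint passes its speed limit or range.

ROBOT

A 7-joint arm with a two-finger parallel gripper is mounted at the origin on the work surface. World frame = base frame: x ahead of the robot, y to its left, z up, the work surface at z = 0. Lengths are in m, angles in rad, forces in N, time in s.
With the tool pointing down it reaches from about 0.425 to 0.925 m from the base axis. Payload 6.8 kg.
Tool frame: the origin (TCP) lies on the centre line of the jaws, within the pads' length; the fingertips stand bot.tip_reach ahead of it and the grasp point (between the pads) lies 3 mm ahead of it (bot.tip_reach is the distance from the TCP to the fingertips, in m); z points along the fingers, y is the line along which they close (so a half turn about z gives the same grasp; the last joint's range is limited). The gripper opens to 85 mm and grips with 20 to 120 N. Pads are 22 mm wide; open, the fingers measure 114 mm over their backs; the gripper's body (76 mm by 85 mm) begins 54 mm behind the grasp point. The pads swing forward as they close: fully open they stand 13 mm farther back than shut.
Start: joints at [1.188, 0.477, 0.022, 1.555, -0.011, 1.109, -0.083], TCP at [0.183, -0.65, 0.253] pointing down, gripper open.
Joint ranges: [-2.96, 2.96], [-0.34, 2.1], [-1.41, 1.46], [0.24, 2.44], [-1.37, 4.51], [0.17, 1.92], [-2.96, 2.96]. Speed limits (rad/s): [2.39, 2.39, 3.14, 3.14, 3.14, 3.14, 3.14].

INTERFACE

Orientations are given as a unit quaternion [w, x, y, z].
In Python, from station import bot gives the robot as it stands.
- The arm moves only by the tool jog_arm, never from a script. Its argument "deltas" is a list of rows, each a list of 7 numbers: the shift along the world's x, y, z in m, then the turn, a rotation vector about the world's x, y, z in rad, then the opening, from 0 (shut) to 1 (fully open). In form: [[x, y, z, rx, ry, rz, grip], ...]. A call has 1 to 10 rows; each row shifts and turns the commanded pose from where the row before left it; what a row does not reach is not made up. A row lasts 1/10 s, in which the tool goes at most 50 mm and 8.59 degrees, less where a joint would pass 70% of its speed; a pose out of reach is approached as far as the arm can. A call with a gripper value outside its range is refused whole. The fingers move at their own pace and stop on an object; "newtons" is the grip in N (left out, the last holds). Time passes only in rows, so rows that do not move let the fingers close. It gives the time, the measured TCP pose, the force, the opening and the grip force at its end, in the units of the state.
- bot.get_obs(): the state, without advancing time (a new reading comes with each control period).
- bot.read_camera(name): name is "scene" or "side" or "wrist"; returns a dict with "img" (384x512x3 uint8, red, green, blue), "K" (3x3 intrinsics, pixels), "eye" and "attitude" of the camera in the world. Camera axes: x right, y down, z forward; pixel columns grow to the right and rows downward; lengths in m; the calibration is good to about 2 mm. A picture is of the moment at which its call begins. There is no depth.
- bot.hand_in(): hands the job in; it is judged then, once.
The state is a dict: "t": time; "q": joint angles; "joint_vel": joint speeds; "joint_torque": joint torques, N m; "eef_pos": TCP position; "tool_rot": TCP orientation; "contact_force": force on the tool from outside, world axes, zero at the start; "torque": the same for the moment, N m; "gripper_width": opening from 0.0 (shut) to 1.0 (fully open); "grasp_force": force on a finger pad.
Only numpy, scipy, OpenCV 4.12 (cv2) and the standard library are available. Lean on these libraries where they do the work, as an engineer would, in place of code of your own. Each camera call takes 0.05 s, during which the arm holds its last target. There are 200 camera calls.

## Working session

There is one attempt and no reset: what is moved stays moved. The work goes in short steps, Python scripts to look and compute and a tool call to move; the robot and the scene stay as the last step left them, time stands still between calls to the robot, and variables do not carry over. Pictures are saved under pics/ and viewed, at most 10 in all, crops included, and the job is handed in when it is done.

Besides the shell and the picture viewer there is one more tool, called after ">>>" as name(argument=value, ...) on one line, values as JSON. jog_arm: Moves the arm, as the interface text tells. Its arguments: {"type":"object","properties":{"deltas":{"type":"array"},"newtons":{"type":"number"}},"required":["deltas"]}

```bash
ls; mkdir -p pics; cat > h.py <<'E'
import numpy as np, cv2
from scipy.spatial.transform import Rotation as R
from station import bot
def rot(a):
    a=np.array(a,float)
    return a if a.shape==(3,3) else R.from_quat(a,scalar_first=True).as_matrix()
def ray(c,u,v):
    K=np.array(c["K"]);d=rot(c["attitude"])@np.linalg.inv(K)@[u,v,1];return np.array(c["eye"]),d
def atz(c,u,v,z):
    e,d=ray(c,u,v);return e+d*(z-e[2])/d[2]
def proj(c,p):
    q=np.array(c["K"])@rot(c["attitude"]).T@(np.array(p)-c["eye"]);return q[:2]/q[2]
E
python3 - <<'E'
from h import *
import pickle
C={n:bot.read_camera(n) for n in("scene","side")}
pickle.dump(C,open("c0.pkl","wb"))
for n,c in C.items():
    print(n,c["eye"],c["attitude"],c["K"]); cv2.imwrite(f"pics/{n}0.png",cv2.resize(c["img"][...,::-1],(768,576),interpolation=cv2.INTER_CUBIC))
print(bot.get_obs(),bot.tip_reach)
E
```

```text
pics
scene [1.22055074 0.16136612 1.35507234] [-0.16328488  0.60529341  0.74915728 -0.21382543] [[445.72628472   0.         245.57865819]
 [  0.         445.72628472 194.14269545]
 [  0.           0.           1.        ]]
side [-0.11171316  0.57094738  0.92879281] [ 0.15715933 -0.34624226  0.85355427 -0.35617742] [[371.86703891   0.         253.9708543 ]
 [  0.         371.86703891 192.24372915]
 [  0.           0.           1.        ]]
{'t': 0.1, 'q': array([ 1.18791995,  0.4777102 ,  0.02231982,  1.55635159, -0.01149621,
        1.1093007 , -0.08307847]), 'joint_vel': array([ 0.00026354, -0.00105926,  0.00041703, -0.00353803,  0.00150873,
        0.00064917,  0.00037679]), 'joint_torque': array([ 4.47326587e-03, -5.97759748e+01,  1.61406722e+00, -2.81955385e+01,
        1.28859075e-02,  5.03716234e-03, -1.09596138e-05]), 'eef_pos': array([ 0.18301775, -0.64919643,  0.25242774]), 'tool_rot': array([-8.03702626e-04,  9.90572393e-01,  1.36987809e-01, -1.67692017e-04]), 'contact_force': array([0.1046256 , 0.07015621, 0.1145038 ]), 'torque': array([ 0.00234825,  0.00828139, -0.02926025]), 'grasp_force': 0.0, 'gripper_width': 0.9987867667318194} 0.022
```

View pics/scene0.png

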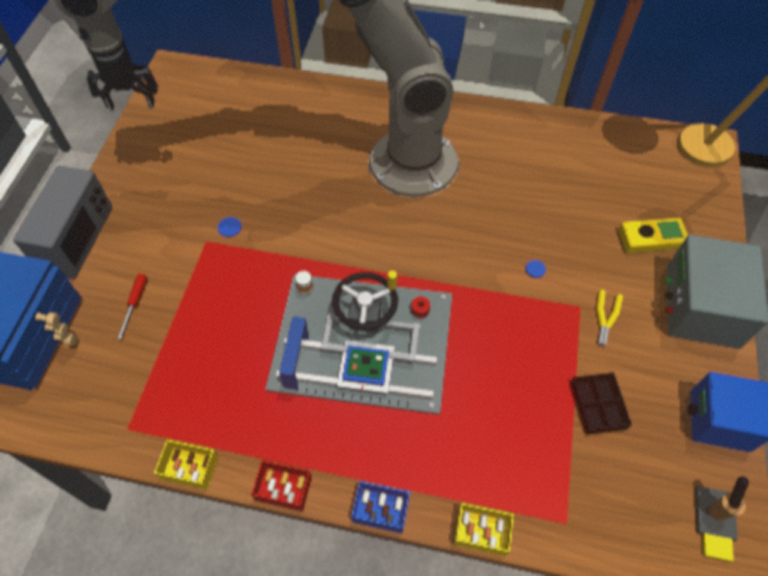

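View pics/side0.png

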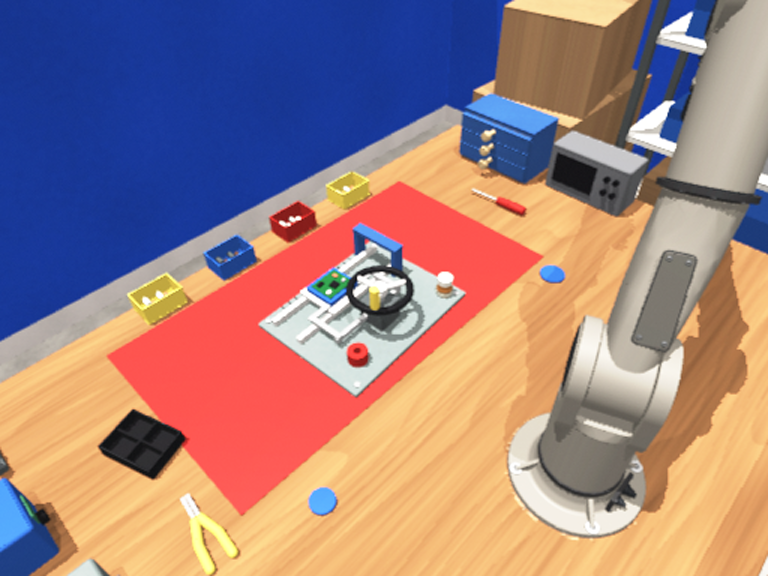

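The scene camera shows the hub near (365,298) and the handle near (392,278) in the 1.5x view, with the light bridge on the image left, the flux jar at (303,281) and the spool at (420,306). I'll enlarge both.

```bash
python3 - <<'E'
from h import *
import pickle
C=pickle.load(open("c0.pkl","rb"))
a=C["scene"]["img"][150:285,170:310,::-1]; a=cv2.resize(a,None,fx=4,fy=4,interpolation=cv2.INTER_CUBIC)
cv2.imwrite("pics/s1.png",a)
a=C["side"]["img"][140:270,165:315,::-1]; a=cv2.resize(a,None,fx=4,fy=4,interpolation=cv2.INTER_CUBIC)
cv2.imwrite("pics/s2.png",a)
E
```

```text
(no output)
```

View pics/s1.png

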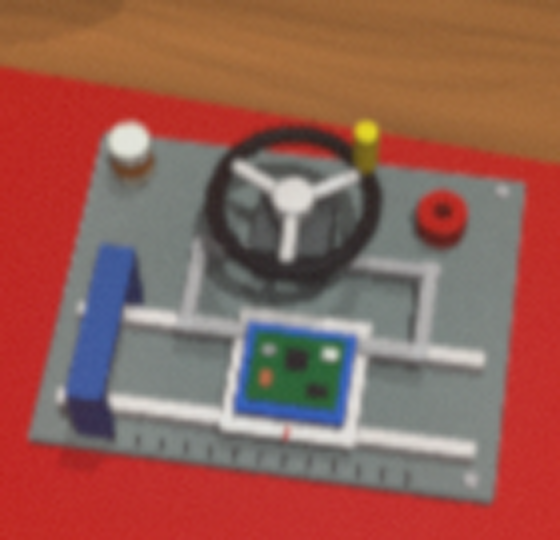

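View pics/s2.png

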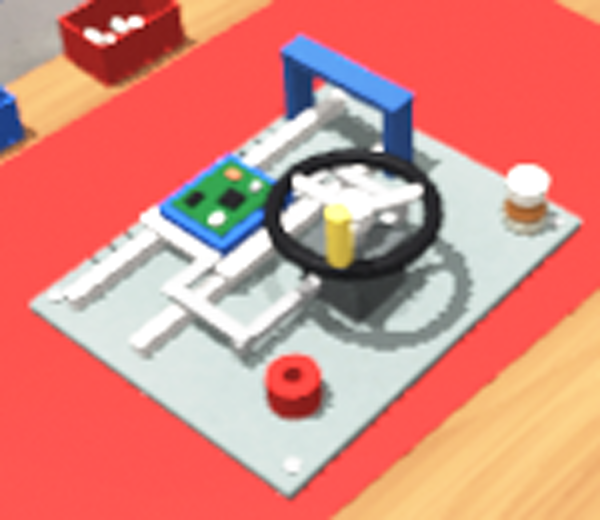

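Scene crop: hub (293,196), handle top (366,131), plate corners (105,135), (525,182), (493,500), (30,440). Side crop: handle top (339,213), hub about (355,203), plate corners (30,305), (290,495), (582,218).

```bash
python3 - <<'E'
from h import *
import pickle
C=pickle.load(open("c0.pkl","rb"))
def S(u,v,z): return atz(C["scene"],170+u/4-.375,150+v/4-.375,z)
def D(u,v,z): return atz(C["side"],165+u/4-.375,140+v/4-.375,z)
np.set_printoptions(precision=4,suppress=True)
hub=S(293,196,.11);h=S(366,131,.164)
print("hub",hub,D(355,203,.11),"handle",h,D(339,213,.164),np.linalg.norm((h-hub)[:2]))
cor=[S(*p,.012) for p in((105,135),(525,182),(493,500),(30,440))]
for c in cor: print(c)
print([D(*p,.012) for p in((30,305),(290,495),(582,218))])
# fit pose
loc=np.array([[-.1,-.19],[-.1,.19],[.2,.19],[.2,-.19]])
P=np.array(cor)[:,:2]
lc,pc=loc.mean(0),P.mean(0)
a=loc-lc;b=P-pc
yaw=np.arctan2((a[:,0]*b[:,1]-a[:,1]*b[:,0]).sum(),(a*b).sum())
Rm=np.array([[np.cos(yaw),-np.sin(yaw)],[np.sin(yaw),np.cos(yaw)]])
o=pc-Rm@lc
print("yaw",yaw,"o",o,"res",(loc@Rm.T+o-P)*1000)
for nm,hh in(("s",h),("d",D(339,213,.164))):
    d=Rm.T@((hh[:2])-o); print(nm,d,np.linalg.norm(d),"theta(cw)",np.arctan2(d[1],-d[0]))
print("jar",Rm.T@(S(130,138,.062)[:2]-o),"spool",Rm.T@(S(442,205,.042)[:2]-o))
E
```

```text
hub [ 0.506  -0.0222  0.11  ] [ 0.5007 -0.0203  0.11  ] handle [0.4665 0.0294 0.164 ] [0.4614 0.0343 0.164 ] 0.06497532221670686
[ 0.4224 -0.2153  0.012 ]
[0.3939 0.1596 0.012 ]
[0.6905 0.1793 0.012 ]
[ 0.718  -0.1955  0.012 ]
[array([0.6849, 0.1828, 0.012 ]), array([0.3896, 0.1632, 0.012 ]), array([ 0.4161, -0.2143,  0.012 ])]
yaw 0.07152613330839469 o [ 0.5063 -0.0215] res [[-2.2425 -2.9488]
 [-0.8812  1.2448]
 [ 1.7477  2.972 ]
 [ 1.3761 -1.268 ]]
s [-0.036   0.0537] 0.06465215138418785 theta(cw) 0.9797073285195086
d [-0.0408  0.0589] 0.07168242734164097 theta(cw) 0.9648683242549017
jar [-0.0668 -0.1534] spool [-0.0484  0.1193]
```

>>> jog_arm(deltas=[[0.027, 0.03, 0, 0, 0, 0.14, 0], [0.027, 0.03, 0, 0, 0, 0.14, 0], [0.027, 0.03, 0, 0, 0, 0.14, 0], [0.027, 0.03, 0, 0, 0, 0.14, 0], [0.027, 0.03, 0, 0, 0, 0.14, 0], [0.027, 0.03, 0, 0, 0, 0.14, 0], [0.027, 0.03, 0, 0, 0, 0.14, 0], [0.027, 0.03, 0, 0, 0, 0.14, 0], [0.027, 0.03, 0, 0, 0, 0.14, 0], [0.027, 0.03, 0, 0, 0, 0.14, 0]], newtons=30)

```text
t: 1.1
eef_pos: [0.4538, -0.3483, 0.2531]
tool_rot: [-0.0, 0.667, 0.745, -0.0]
contact_force: [0.4, -0.6, -0.5]
gripper_width: 0.002
grasp_force: 0.0
```

>>> jog_arm(deltas=[[-0.002, 0.034, 0, 0, 0, 0.14, 0], [-0.002, 0.034, 0, 0, 0, 0.14, 0], [-0.002, 0.034, 0, 0, 0, 0.14, 0], [-0.002, 0.034, 0, 0, 0, 0.14, 0], [-0.002, 0.034, 0, 0, 0, 0.14, 0], [-0.002, 0.034, 0, 0, 0, 0.14, 0], [-0.002, 0.034, 0, 0, 0, 0.14, 0], [-0.002, 0.034, 0, 0, 0, 0.14, 0], [-0.002, 0.034, 0, 0, 0, 0.14, 0], [0, 0, 0, 0, 0, 0.14, 0]])

```text
t: 2.1
eef_pos: [0.4347, -0.0391, 0.2535]
tool_rot: [0.0, 0.027, 1.0, 0.0]
contact_force: [-0.1, -1.2, 0.5]
gripper_width: -0.002
grasp_force: 0.0
```

```bash
python3 - <<'E'
from h import *
import pickle
np.set_printoptions(precision=4,suppress=True)
o=bot.get_obs();M=rot(o["tool_rot"])
print(o["t"],o["q"],o["eef_pos"],"alpha",np.degrees(np.arctan2(M[1,0],M[0,0])),M[:,2],o["gripper_width"],o["contact_force"])
c=bot.read_camera("wrist");pickle.dump(c,open("w1.pkl","wb"))
im=cv2.resize(c["img"][...,::-1],(768,576),interpolation=cv2.INTER_CUBIC)
for p,col in(((.504,-.0205,.11),(255,0,255)),((.4645,.0315,.164),(255,255,0))):
    q=proj(c,p);print(q*1.5);cv2.circle(im,tuple(int(x) for x in q*1.5),4,col,1)
cv2.imwrite("pics/w1.png",im)
E
```

```text
2.1 [ 0.7078  0.1537 -0.8159  2.053   0.1333  0.9866  1.3408] [ 0.4347 -0.0391  0.2535] alpha 176.899510970683 [ 0.0002  0.0007 -1.    ] -0.0020703383595204786 [-0.1018 -1.1705  0.4806]
[420.2577 390.2531]
[536.4031 362.3311]
```

View pics/w1.png

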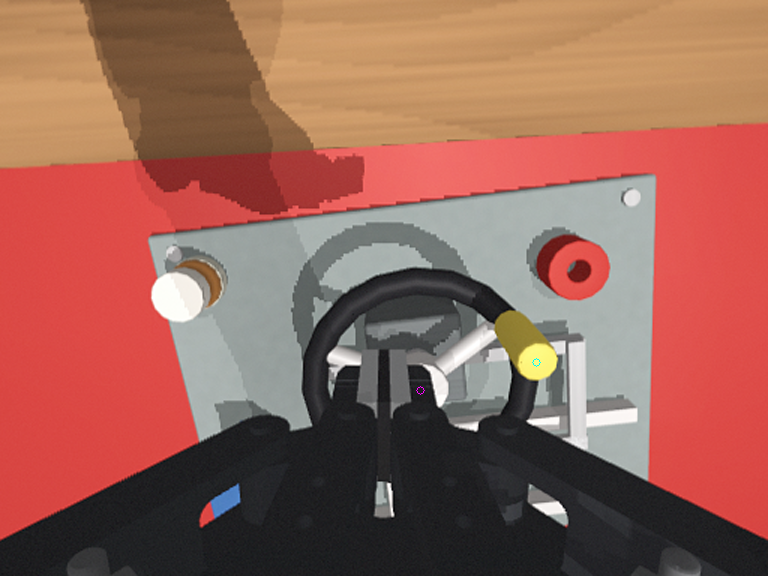

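The wrist view confirms the handle: its top is at (537,361) against a predicted (536,362). I go down behind the handle on its anticlockwise side.

>>> jog_arm(deltas=[[0.001, 0.01, 0, 0, 0, 0.14, 0], [0.001, 0.01, 0, 0, 0, 0.14, 0], [0.001, 0.01, 0, 0, 0, 0.14, 0], [0, 0.01, 0, 0, 0, 0.14, 0], [0, 0.0105, 0, 0, 0, 0.14, 0], [0, 0, 0, 0, 0, 0, 0]])

```text
t: 2.75
eef_pos: [0.438, 0.0074, 0.2532]
tool_rot: [-0.0, -0.311, 0.95, 0.0]
contact_force: [-0.1, -0.2, -0.5]
gripper_width: -0.002
grasp_force: 0.0
```

>>> jog_arm(deltas=[[0, 0, -0.02, 0, 0, 0, 0], [0, 0, -0.03, 0, 0, 0, 0], [0, 0, -0.03, 0, 0, 0, 0], [0, 0, -0.02, 0, 0, 0, 0], [0, 0, -0.013, 0, 0, 0, 0], [0, 0, 0, 0, 0, 0, 0]])

```text
t: 3.35
eef_pos: [0.4372, 0.0061, 0.1389]
tool_rot: [-0.002, -0.31, 0.951, 0.001]
contact_force: [-0.0, 0.4, -0.5]
gripper_width: 0.002
grasp_force: 0.0
```

```bash
cat > plan.py <<'E'
from h import *
import sys
np.set_printoptions(precision=4,suppress=True)
HUB=np.array([.504,-.0205]);PHI0=np.radians(127.2)
L=float(sys.argv[4]) if len(sys.argv)>4 else .021
def T(th): # tool centre for handle turned th rad on from start
    p=PHI0-th; return HUB+.065*np.array([np.cos(p),np.sin(p)])-L*np.array([np.sin(p),-np.cos(p)])
def state():
    o=bot.get_obs();M=rot(o["tool_rot"]);al=np.arctan2(M[1,0],M[0,0])
    r=o["eef_pos"][:2]-HUB
    th=PHI0+np.arctan2(L,.065)-np.arctan2(r[1],r[0])
    print("t",o["t"],"q",o["q"],"pos",o["eef_pos"],"alpha",np.degrees(al),"F",o["contact_force"],"th",th%(2*np.pi),"r",np.hypot(*r))
    return o
o=state()
if len(sys.argv)>3:
    a,b,n=float(sys.argv[1]),float(sys.argv[2]),int(sys.argv[3])
    th=np.linspace(a,b,n+1);P=np.array([T(x) for x in th])
    P=np.round(P,4); d=np.diff(P,axis=0); dr=-(b-a)/n
    for k in range(0,n,10): print([[round(x,4),round(y,4),0,0,0,round(dr,4),0] for x,y in d[k:k+10]])
    print("start",P[0],"end",P[-1],"alpha0",217.2-np.degrees(a))
E
python3 plan.py 0 2.4 30
```

```text
t 3.35 q [ 0.5714  0.3699 -0.8458  2.1626  0.3975  0.7711  1.6676] pos [0.4372 0.0061 0.1389] alpha -143.92207142861636 F [-0.0031  0.3739 -0.4648] th 6.052729327917163 r 0.07192558360115502
[[np.float64(0.0033), np.float64(0.0043), 0, 0, 0, -0.08, 0], [np.float64(0.0036), np.float64(0.0041), 0, 0, 0, -0.08, 0], [np.float64(0.004), np.float64(0.0038), 0, 0, 0, -0.08, 0], [np.float64(0.0042), np.float64(0.0034), 0, 0, 0, -0.08, 0], [np.float64(0.0045), np.float64(0.0031), 0, 0, 0, -0.08, 0], [np.float64(0.0048), np.float64(0.0027), 0, 0, 0, -0.08, 0], [np.float64(0.0049), np.float64(0.0024), 0, 0, 0, -0.08, 0], [np.float64(0.0051), np.float64(0.0019), 0, 0, 0, -0.08, 0], [np.float64(0.0052), np.float64(0.0015), 0, 0, 0, -0.08, 0], [np.float64(0.0054), np.float64(0.0011), 0, 0, 0, -0.08, 0]]
[[np.float64(0.0054), np.float64(0.0007), 0, 0, 0, -0.08, 0], [np.float64(0.0055), np.float64(0.0002), 0, 0, 0, -0.08, 0], [np.float64(0.0054), np.float64(-0.0002), 0, 0, 0, -0.08, 0], [np.float64(0.0055), np.float64(-0.0006), 0, 0, 0, -0.08, 0], [np.float64(0.0053), np.float64(-0.0011), 0, 0, 0, -
[... 295 characters left out ...]
3), 0, 0, 0, -0.08, 0]]
[[np.float64(0.0043), np.float64(-0.0035), 0, 0, 0, -0.08, 0], [np.float64(0.0039), np.float64(-0.0037), 0, 0, 0, -0.08, 0], [np.float64(0.0037), np.float64(-0.0041), 0, 0, 0, -0.08, 0], [np.float64(0.0033), np.float64(-0.0043), 0, 0, 0, -0.08, 0], [np.float64(0.0029), np.float64(-0.0046), 0, 0, 0, -0.08, 0], [np.float64(0.0026), np.float64(-0.0048), 0, 0, 0, -0.08, 0], [np.float64(0.0022), np.float64(-0.005), 0, 0, 0, -0.08, 0], [np.float64(0.0018), np.float64(-0.0052), 0, 0, 0, -0.08, 0], [np.float64(0.0014), np.float64(-0.0053), 0, 0, 0, -0.08, 0], [np.float64(0.0009), np.float64(-0.0054), 0, 0, 0, -0.08, 0]]
start [0.448  0.0186] end [ 0.5717 -0.0115] alpha0 217.2
```

>>> jog_arm(deltas=[[0.0022, 0.0025, 0, 0, 0, 0, 0], [0.0022, 0.0025, 0, 0, 0, 0, 0], [0.0022, 0.0025, 0, 0, 0, 0.02, 0], [0.0022, 0.0025, 0, 0, 0, 0, 0], [0.002, 0.0025, 0, 0, 0, 0, 0], [0, 0, 0, 0, 0, 0, 0]])

```text
t: 3.95
eef_pos: [0.4488, 0.0195, 0.1403]
tool_rot: [-0.0, -0.321, 0.947, 0.0]
contact_force: [-2.0, 0.0, 0.3]
gripper_width: -0.001
grasp_force: 0.0
```

>>> jog_arm(deltas=[[0.0033, 0.0043, 0, 0, 0, -0.08, 0], [0.0036, 0.0041, 0, 0, 0, -0.08, 0], [0.004, 0.0038, 0, 0, 0, -0.08, 0], [0.0042, 0.0034, 0, 0, 0, -0.08, 0], [0.0045, 0.0031, 0, 0, 0, -0.08, 0]])

```text
t: 4.45
eef_pos: [0.4676, 0.0375, 0.1398]
tool_rot: [-0.001, -0.124, 0.992, -0.0]
contact_force: [-3.4, -2.4, -0.3]
gripper_width: 0.0
grasp_force: 0.0
```

```bash
python3 plan.py
```

```text
t 4.45 q [ 0.4134  0.3926 -0.7442  2.0984  0.3754  0.7862  1.2564] pos [0.4676 0.0375 0.1398] alpha -165.70636598092025 F [-3.4003 -2.4087 -0.3446] th 0.40138632363949256 r 0.06846965775688912
```

Contact is right: 4.2 N along the tangent. I continue.

>>> jog_arm(deltas=[[0.0048, 0.0027, 0, 0, 0, -0.08, 0], [0.0049, 0.0024, 0, 0, 0, -0.08, 0], [0.0051, 0.0019, 0, 0, 0, -0.08, 0], [0.0052, 0.0015, 0, 0, 0, -0.08, 0], [0.0054, 0.0011, 0, 0, 0, -0.08, 0], [0.0054, 0.0007, 0, 0, 0, -0.08, 0], [0.0055, 0.0002, 0, 0, 0, -0.08, 0], [0.0054, -0.0002, 0, 0, 0, -0.08, 0], [0.0055, -0.0006, 0, 0, 0, -0.08, 0], [0.0053, -0.0011, 0, 0, 0, -0.08, 0]])

```text
t: 5.45
eef_pos: [0.5199, 0.0466, 0.1397]
tool_rot: [-0.001, 0.272, 0.962, -0.001]
contact_force: [-4.5, -0.9, -0.3]
gripper_width: -0.003
grasp_force: 0.0
```

>>> jog_arm(deltas=[[0.0053, -0.0015, 0, 0, 0, -0.08, 0], [0.0051, -0.0019, 0, 0, 0, -0.08, 0], [0.0049, -0.0024, 0, 0, 0, -0.08, 0], [0.0048, -0.0027, 0, 0, 0, -0.08, 0], [0.0045, -0.003, 0, 0, 0, -0.08, 0], [0.0043, -0.0035, 0, 0, 0, -0.08, 0], [0.0039, -0.0037, 0, 0, 0, -0.08, 0], [0.0037, -0.0041, 0, 0, 0, -0.08, 0], [0.0033, -0.0043, 0, 0, 0, -0.08, 0], [0.0029, -0.0046, 0, 0, 0, -0.08, 0]])

```text
t: 6.45
eef_pos: [0.5628, 0.0161, 0.1397]
tool_rot: [-0.001, 0.625, 0.781, -0.0]
contact_force: [-3.6, 2.6, -1.3]
gripper_width: -0.001
grasp_force: 0.0
```

```bash
sed -i 's/round(x,4),round(y,4)/round(float(x),4),round(float(y),4)/;s/round(dr,4)/round(float(dr),4)/' plan.py; python3 plan.py 2.0 4.0 25
```

```text
t 6.45 q [ 0.1265  0.4537 -0.3361  1.9073  0.1977  0.8147 -0.0929] pos [0.5628 0.0161 0.1397] alpha 102.70243568588963 F [-3.6127  2.6365 -1.3349] th 1.9758230924796354 r 0.06925373955196736
[[0.0026, -0.0048, 0, 0, 0, -0.08, 0], [0.0022, -0.005, 0, 0, 0, -0.08, 0], [0.0018, -0.0052, 0, 0, 0, -0.08, 0], [0.0014, -0.0053, 0, 0, 0, -0.08, 0], [0.0009, -0.0054, 0, 0, 0, -0.08, 0], [0.0005, -0.0054, 0, 0, 0, -0.08, 0], [0.0001, -0.0055, 0, 0, 0, -0.08, 0], [-0.0004, -0.0054, 0, 0, 0, -0.08, 0], [-0.0008, -0.0054, 0, 0, 0, -0.08, 0], [-0.0012, -0.0054, 0, 0, 0, -0.08, 0]]
[[-0.0017, -0.0052, 0, 0, 0, -0.08, 0], [-0.002, -0.005, 0, 0, 0, -0.08, 0], [-0.0025, -0.0049, 0, 0, 0, -0.08, 0], [-0.0028, -0.0047, 0, 0, 0, -0.08, 0], [-0.0033, -0.0044, 0, 0, 0, -0.08, 0], [-0.0035, -0.0041, 0, 0, 0, -0.08, 0], [-0.0039, -0.0039, 0, 0, 0, -0.08, 0], [-0.0041, -0.0035, 0, 0, 0, -0.08, 0], [-0.0045, -0.0032, 0, 0, 0, -0.08, 0], [-0.0047, -0.0028, 0, 0, 0, -0.08, 0]]
[[-0.0048, -0.0025, 0, 0, 0, -0.08, 0], [-0.0051, -0.002, 0, 0, 0, -0.08, 0], [-0.0052, -0.0017, 0, 0, 0, -0.08, 0], [-0.0053, -0.0012, 0, 0, 0, -0.08, 0], [-0.0055, -0.0007, 0, 0, 0, -0.08, 0]]
start [0.5628 0.0142] end [ 0.511  -0.0884] alpha0 102.60844097383534
```

>>> jog_arm(deltas=[[0.0026, -0.0048, 0, 0, 0, -0.08, 0], [0.0022, -0.005, 0, 0, 0, -0.08, 0], [0.0018, -0.0052, 0, 0, 0, -0.08, 0], [0.0014, -0.0053, 0, 0, 0, -0.08, 0], [0.0009, -0.0054, 0, 0, 0, -0.08, 0], [0.0005, -0.0054, 0, 0, 0, -0.08, 0], [0.0001, -0.0055, 0, 0, 0, -0.08, 0], [-0.0004, -0.0054, 0, 0, 0, -0.08, 0], [-0.0008, -0.0054, 0, 0, 0, -0.08, 0], [-0.0012, -0.0054, 0, 0, 0, -0.08, 0]])

```text
t: 7.45
eef_pos: [0.5714, -0.0361, 0.1402]
tool_rot: [-0.001, 0.879, 0.476, 0.001]
contact_force: [-0.4, 3.7, -1.4]
gripper_width: 0.002
grasp_force: 0.0
```

>>> jog_arm(deltas=[[-0.0017, -0.0052, 0, 0, 0, -0.08, 0], [-0.002, -0.005, 0, 0, 0, -0.08, 0], [-0.0025, -0.0049, 0, 0, 0, -0.08, 0], [-0.0028, -0.0047, 0, 0, 0, -0.08, 0], [-0.0033, -0.0044, 0, 0, 0, -0.08, 0], [-0.0035, -0.0041, 0, 0, 0, -0.08, 0], [-0.0039, -0.0039, 0, 0, 0, -0.08, 0], [-0.0041, -0.0035, 0, 0, 0, -0.08, 0], [-0.0045, -0.0032, 0, 0, 0, -0.08, 0], [-0.0047, -0.0028, 0, 0, 0, -0.08, 0]])

```text
t: 8.45
eef_pos: [0.5398, -0.0794, 0.1409]
tool_rot: [0.0, 0.995, 0.096, 0.002]
contact_force: [4.3, -0.2, -1.3]
gripper_width: 0.001
grasp_force: 0.0
```

```bash
python3 plan.py 4.0 5.6 20
```

```text
t 8.45 q [-0.0137  0.4024  0.0566  1.9736 -0.0324  0.7619 -1.317 ] pos [ 0.5398 -0.0794  0.1409] alpha 11.007132076686808 F [ 4.3088 -0.1758 -1.3087] th 3.5565751467593865 r 0.06893412707699867
[[-0.0054, -0.0004, 0, 0, 0, -0.08, 0], [-0.0055, 0.0001, 0, 0, 0, -0.08, 0], [-0.0054, 0.0005, 0, 0, 0, -0.08, 0], [-0.0054, 0.001, 0, 0, 0, -0.08, 0], [-0.0053, 0.0014, 0, 0, 0, -0.08, 0], [-0.0051, 0.0018, 0, 0, 0, -0.08, 0], [-0.005, 0.0022, 0, 0, 0, -0.08, 0], [-0.0048, 0.0026, 0, 0, 0, -0.08, 0], [-0.0046, 0.003, 0, 0, 0, -0.08, 0], [-0.0043, 0.0033, 0, 0, 0, -0.08, 0]]
[[-0.0041, 0.0037, 0, 0, 0, -0.08, 0], [-0.0037, 0.004, 0, 0, 0, -0.08, 0], [-0.0034, 0.0042, 0, 0, 0, -0.08, 0], [-0.0031, 0.0046, 0, 0, 0, -0.08, 0], [-0.0027, 0.0047, 0, 0, 0, -0.08, 0], [-0.0023, 0.005, 0, 0, 0, -0.08, 0], [-0.0019, 0.0051, 0, 0, 0, -0.08, 0], [-0.0014, 0.0053, 0, 0, 0, -0.08, 0], [-0.0011, 0.0053, 0, 0, 0, -0.08, 0], [-0.0006, 0.0054, 0, 0, 0, -0.08, 0]]
start [ 0.511  -0.0884] end [ 0.4359 -0.0256] alpha0 -11.983118052329303
```

>>> jog_arm(deltas=[[-0.0048, -0.0025, 0, 0, 0, -0.08, 0], [-0.0051, -0.002, 0, 0, 0, -0.08, 0], [-0.0052, -0.0017, 0, 0, 0, -0.08, 0], [-0.0053, -0.0012, 0, 0, 0, -0.08, 0], [-0.0055, -0.0007, 0, 0, 0, -0.08, 0], [-0.0054, -0.0004, 0, 0, 0, -0.08, 0], [-0.0055, 0.0001, 0, 0, 0, -0.08, 0], [-0.0054, 0.0005, 0, 0, 0, -0.08, 0], [-0.0054, 0.001, 0, 0, 0, -0.08, 0], [-0.0053, 0.0014, 0, 0, 0, -0.08, 0]])

```text
t: 9.45
eef_pos: [0.4862, -0.0867, 0.1409]
tool_rot: [0.0, 0.954, -0.3, 0.002]
contact_force: [1.9, -6.0, -0.1]
gripper_width: -0.0
grasp_force: 0.0
```

>>> jog_arm(deltas=[[0, 0, 0, 0, 0, 0, 0], [0.004, -0.003, 0, 0, 0, 0, 0], [0.008, -0.005, 0, 0, 0, 0, 0], [0.008, -0.005, 0, 0, 0, 0, 0], [0, 0, 0, 0, 0, 0.14, 0], [0, 0, 0, 0, 0, 0.14, 0], [0, 0, 0, 0, 0, 0.14, 0], [0, 0, 0, 0, 0, 0.14, 0], [0, 0, 0, 0, 0, 0.14, 0], [0, 0, 0, 0, 0, 0.14, 0]])

```text
t: 10.45
eef_pos: [0.5059, -0.0984, 0.1402]
tool_rot: [-0.0, 0.993, 0.12, 0.0]
contact_force: [0.4, -1.0, 1.1]
gripper_width: 0.001
grasp_force: 0.0
```

>>> jog_arm(deltas=[[0, 0, 0, 0, 0, 0.14, 0], [0, 0, 0, 0, 0, 0.14, 0], [0, 0, 0, 0, 0, 0.14, 0], [0, 0, 0, 0, 0, 0.14, 0], [0, 0, 0, 0, 0, 0.14, 0], [0, 0, 0, 0, 0, 0.14, 0], [0, 0, 0, 0, 0, 0.14, 0], [0, 0, 0, 0, 0, 0.14, 0], [0, 0, 0, 0, 0, 0.14, 0], [0, 0, 0, 0, 0, 0.14, 0]])

```text
t: 11.45
eef_pos: [0.5058, -0.0984, 0.1402]
tool_rot: [-0.0, 0.682, 0.731, 0.0]
contact_force: [0.0, 0.1, 0.3]
gripper_width: -0.005
grasp_force: 0.0
```

>>> jog_arm(deltas=[[0, 0, 0, 0, 0, 0.14, 0], [0, 0, 0, 0, 0, 0.14, 0], [0, 0, 0, 0, 0, 0.14, 0], [0, 0, 0, 0, 0, 0.14, 0], [0, 0, 0, 0, 0, 0.14, 0], [0, 0, 0, 0, 0, 0.14, 0], [0, 0, 0, 0, 0, 0.06, 0], [0, 0, 0, 0, 0, 0, 0]])

```text
t: 12.25
eef_pos: [0.5056, -0.0985, 0.1402]
tool_rot: [-0.0, 0.299, 0.954, 0.0]
contact_force: [0.1, -1.0, -1.0]
gripper_width: 0.0
grasp_force: 0.0
```

```bash
python3 plan.py 4.4 6.2 22; python3 - <<'E'
from h import *
import pickle
c=bot.read_camera("scene");pickle.dump(c,open("c1.pkl","wb"))
cv2.imwrite("pics/s3.png",cv2.resize(c["img"][150:285,170:310,::-1],None,fx=4,fy=4,interpolation=cv2.INTER_CUBIC))
E
```

```text
t 12.25 q [ 0.45    0.4012 -0.4604  2.0119  0.2475  0.7818  0.8082] pos [ 0.5056 -0.0985  0.1402] alpha 145.2292446998735 F [ 0.1159 -1.0477 -1.0388] th 4.082198708912703 r 0.07801380138049038
[[-0.0052, 0.0018, 0, 0, 0, -0.0818, 0], [-0.0051, 0.0023, 0, 0, 0, -0.0818, 0], [-0.0049, 0.0027, 0, 0, 0, -0.0818, 0], [-0.0047, 0.0031, 0, 0, 0, -0.0818, 0], [-0.0044, 0.0034, 0, 0, 0, -0.0818, 0], [-0.0041, 0.0038, 0, 0, 0, -0.0818, 0], [-0.0038, 0.0041, 0, 0, 0, -0.0818, 0], [-0.0034, 0.0044, 0, 0, 0, -0.0818, 0], [-0.0031, 0.0047, 0, 0, 0, -0.0818, 0], [-0.0026, 0.0049, 0, 0, 0, -0.0818, 0]]
[[-0.0023, 0.0051, 0, 0, 0, -0.0818, 0], [-0.0018, 0.0053, 0, 0, 0, -0.0818, 0], [-0.0014, 0.0054, 0, 0, 0, -0.0818, 0], [-0.0009, 0.0055, 0, 0, 0, -0.0818, 0], [-0.0005, 0.0056, 0, 0, 0, -0.0818, 0], [-0.0001, 0.0056, 0, 0, 0, -0.0818, 0], [0.0005, 0.0056, 0, 0, 0, -0.0818, 0], [0.0008, 0.0055, 0, 0, 0, -0.0818, 0], [0.0014, 0.0054, 0, 0, 0, -0.0818, 0], [0.0017, 0.0053, 0, 0, 0, -0.0818, 0]]
[[0.0022, 0.0051, 0, 0, 0, -0.0818, 0], [0.0026, 0.005, 0, 0, 0, -0.0818, 0]]
start [ 0.484  -0.0858] end [0.4449 0.0138] alpha0 -34.90142985756225
```

View pics/s3.png

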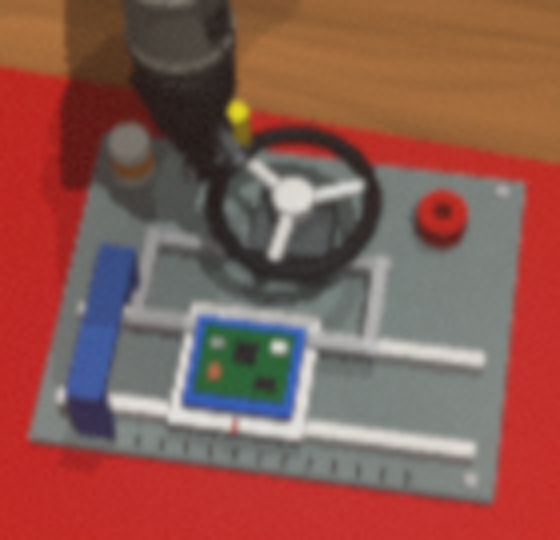

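The handle top is now at crop (238,111). Before closing in, I check what angle that means.

```bash
python3 - <<'E'
from h import *
import pickle
c0=pickle.load(open("c0.pkl","rb"))["scene"];c=pickle.load(open("c1.pkl","rb"))
f=lambda c,u,v,z: atz(c,170+u/4-.375,150+v/4-.375,z)[:2]
hub=f(c,293,196,.11)
def top(c): # centroid of bright yellow top
    i=c["img"][150:285,170:310].astype(int);m=(i[...,0]>190)&(i[...,1]>160)&(i[...,2]<110)
    v,u=np.nonzero(m);return u.mean()*4+1.5,v.mean()*4+1.5
for cc in(c0,c):
    t=top(cc);d=f(cc,*t,.164)-[.506,-.0218];print(t,np.hypot(*d),np.degrees(np.arctan2(d[1],d[0])))
E
```

```text
(np.float64(365.92105263157896), np.float64(131.18421052631578)) 0.0645298565994888 127.50093072801322
(np.float64(238.64285714285714), np.float64(111.5)) 0.06372863106045479 -125.23161814879462
```

>>> jog_arm(deltas=[[-0.0043, 0.0025, 0, 0, 0, 0, 0], [-0.0043, 0.0025, 0, 0, 0, 0, 0], [-0.0043, 0.0025, 0, 0, 0, 0, 0], [-0.0043, 0.0025, 0, 0, 0, 0, 0], [-0.0043, 0.0026, 0, 0, 0, 0, 0]])

```text
t: 12.8
eef_pos: [0.4835, -0.0855, 0.1405]
tool_rot: [0.001, 0.299, 0.954, -0.0]
contact_force: [3.0, -3.7, -1.0]
gripper_width: -0.002
grasp_force: 0.0
```

>>> jog_arm(deltas=[[-0.0052, 0.0018, 0, 0, 0, -0.082, 0], [-0.0051, 0.0023, 0, 0, 0, -0.082, 0], [-0.0049, 0.0027, 0, 0, 0, -0.082, 0], [-0.0047, 0.0031, 0, 0, 0, -0.082, 0], [-0.0044, 0.0034, 0, 0, 0, -0.082, 0], [-0.0041, 0.0038, 0, 0, 0, -0.082, 0], [-0.0038, 0.0041, 0, 0, 0, -0.082, 0], [-0.0034, 0.0044, 0, 0, 0, -0.082, 0], [-0.0031, 0.0047, 0, 0, 0, -0.082, 0], [-0.0026, 0.0049, 0, 0, 0, -0.082, 0]])

```text
t: 13.8
eef_pos: [0.4419, -0.051, 0.1405]
tool_rot: [0.001, 0.656, 0.755, -0.0]
contact_force: [0.9, -2.4, 1.0]
gripper_width: -0.003
grasp_force: 0.0
```

```bash
python3 plan.py
```

```text
t 13.8 q [ 0.2597  0.2805 -0.3269  2.1733  0.1391  0.7064 -0.0217] pos [ 0.4419 -0.051   0.1405] alpha 97.99832350393092 F [ 0.9198 -2.3887  1.0205] th 5.217304453374021 r 0.06919946134351598
```

>>> jog_arm(deltas=[[-0.0023, 0.0051, 0, 0, 0, -0.082, 0], [-0.0018, 0.0053, 0, 0, 0, -0.082, 0], [-0.0014, 0.0054, 0, 0, 0, -0.082, 0], [-0.0009, 0.0055, 0, 0, 0, -0.082, 0], [-0.0005, 0.0056, 0, 0, 0, -0.082, 0], [-0.0001, 0.0056, 0, 0, 0, -0.082, 0], [0.0005, 0.0056, 0, 0, 0, -0.082, 0], [0.0008, 0.0055, 0, 0, 0, -0.082, 0]])

```text
t: 14.6
eef_pos: [0.4358, -0.0073, 0.1404]
tool_rot: [0.0, 0.864, 0.503, -0.001]
contact_force: [-1.7, -3.7, 0.3]
gripper_width: 0.0
grasp_force: 0.0
```

>>> jog_arm(deltas=[[0.0014, 0.0054, 0, 0, 0, -0.082, 0], [0.0017, 0.0053, 0, 0, 0, -0.082, 0], [0.0022, 0.0051, 0, 0, 0, -0.082, 0], [0.0026, 0.005, 0, 0, 0, -0.082, 0], [0, 0, 0, 0, 0, 0, 0]])

```text
t: 15.1
eef_pos: [0.4439, 0.0143, 0.1403]
tool_rot: [0.0, 0.934, 0.357, -0.0]
contact_force: [-1.4, -0.2, 1.0]
gripper_width: -0.001
grasp_force: 0.0
```

```bash
python3 plan.py 6.2 6.283 2; python3 - <<'E'
from h import *
import pickle
c0=pickle.load(open("c0.pkl","rb"))["scene"];c=bot.read_camera("scene");w=bot.read_camera("wrist");s=bot.read_camera("side")
pickle.dump((c,w,s),open("c2.pkl","wb"))
k=lambda c:cv2.resize(c["img"][150:230,215:290,::-1],None,fx=4,fy=4,interpolation=cv2.INTER_CUBIC)
a=np.hstack([k(c0),k(c)])
b=s["img"][150:230,220:295,::-1];b=cv2.resize(b,None,fx=4,fy=4,interpolation=cv2.INTER_CUBIC)
d=cv2.resize(w["img"][...,::-1],(300,225));d=cv2.copyMakeBorder(d,0,95,0,0,0)
cv2.imwrite("pics/e1.png",np.vstack([a,np.hstack([b,d])])[:600])
E
```

```text
t 15.1 q [-0.0212  0.2683 -0.1735  2.1828  0.0717  0.6962 -1.084 ] pos [0.4439 0.0143 0.1403] alpha 41.85683723583967 F [-1.3981 -0.1985  1.0403] th 6.199265816123173 r 0.06948781532465766
[[0.0015, 0.0024, 0, 0, 0, -0.0415, 0], [0.0016, 0.0024, 0, 0, 0, -0.0415, 0]]
start [0.4449 0.0138] end [0.448  0.0186] alpha0 -138.03383298111044
```

View pics/e1.png

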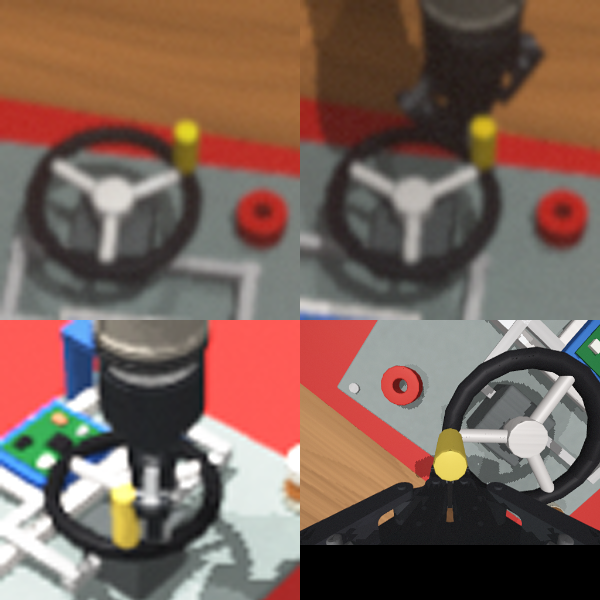

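The wheel is slightly short of the full turn: the handle top is at (184,127) against (186,131) at the start. I measure it more closely with all three cameras.

```bash
cat > meas.py <<'E'
from h import *
import pickle,sys
C0=pickle.load(open("c0.pkl","rb"))
c,w,s=pickle.load(open(sys.argv[1],"rb"))
H=np.array([.504,-.0205])
def yb(img,box): # yellow blob (whole handle): centroid
    u0,u1,v0,v1=box;h=cv2.cvtColor(img[v0:v1,u0:u1],cv2.COLOR_RGB2HSV)
    m=((h[...,0]>22)&(h[...,0]<35)&(h[...,1]>150)&(h[...,2]>60)).astype(np.uint8)
    v,u=np.nonzero(m);return np.array([u.mean()+u0,v.mean()+v0]),len(u)
for nm,a,b,box in(("scene",C0["scene"],c,(215,290,150,230)),("side",C0["side"],s,(220,295,150,230))):
    p,n=yb(a["img"],box);q,k=yb(b["img"],box)
    P,Q=(atz(b,*x,.138)[:2] for x in(p,q))
    t=np.array([.605,.796])*0+np.array([np.sin(np.radians(127.2)),-np.cos(np.radians(127.2))])
    print(nm,p,n,q,k,"move mm",(Q-P)*1000,"along tangent",(Q-P)@t*1000,"rad",(Q-P)@t/.065)
i=w["img"];h=cv2.cvtColor(i,cv2.COLOR_RGB2HSV)
m=((h[...,0]>22)&(h[...,0]<35)&(h[...,1]>120)&(h[...,2]>195)).astype(np.uint8)
n,l,st,ce=cv2.connectedComponentsWithStats(m);j=1+st[1:,4].argmax()
d=atz(w,*ce[j],.164)[:2]-H;print("wrist",ce[j],st[j],np.hypot(*d),np.degrees(np.arctan2(d[1],d[0])))
E
python3 meas.py c2.pkl
```

```text
scene [260.92 185.62] 50 [259.96551724 184.44827586] 58 move mm [-3.76140514 -3.90007129] along tangent -5.3540513780240016 rad -0.08237002120036925
side [249.22580645 200.69354839] 62 [250.89655172 200.63793103] 58 move mm [-3.45525887 -3.5952822 ] along tangent -4.925921501266272 rad -0.0757834077117888
wrist [256.16484517 248.37887067] [ 228  223   57   52 2196] 0.06582162591862999 131.7789567431263
```

All three cameras agree that 0.08 rad (about 5 mm) is left. I nudge the handle on gently.

>>> jog_arm(deltas=[[0.001, 0.0016, 0, 0, 0, -0.027, 0], [0.001, 0.0016, 0, 0, 0, -0.027, 0], [0.001, 0.0016, 0, 0, 0, -0.027, 0], [0, 0, 0, 0, 0, 0, 0], [0, 0, 0, 0, 0, 0, 0]])

```text
t: 15.75
eef_pos: [0.4474, 0.019, 0.1402]
tool_rot: [-0.0, 0.948, 0.319, -0.0]
contact_force: [-1.9, -2.1, -0.4]
gripper_width: -0.002
grasp_force: 0.0
```

```bash
cat > snap.py <<'E'
from h import *
import pickle,sys
pickle.dump(tuple(bot.read_camera(n) for n in("scene","wrist","side")),open(sys.argv[1],"wb"))
E
python3 plan.py; python3 snap.py c3.pkl; python3 meas.py c3.pkl
```

```text
t 15.75 q [-0.0425  0.2727 -0.1598  2.1762  0.0667  0.6972 -1.1683] pos [0.4474 0.019  0.1402] alpha 37.25111897364337 F [-1.9364 -2.1118 -0.3616] th 6.2831625015764105 r 0.0690497447902975
scene [260.92 185.62] 50 [260.60344828 185.53448276] 58 move mm [-0.11063898 -1.06404797] along tangent -0.7314497157915105 rad -0.011253072550638623
side [249.22580645 200.69354839] 62 [248.84 201.16] 50 move mm [-0.54793311  2.16428326] along tangent 0.8720786299965996 rad 0.013416594307639994
wrist [255.45029776 248.76820889] [ 228  224   56   51 2183] 0.06572495014397399 126.9372615658435
```

The mean error is about zero. I back off along the tangent, lift clear and verify.

>>> jog_arm(deltas=[[-0.003, -0.0025, 0, 0, 0, 0, 0], [-0.004, -0.003, 0, 0, 0, 0, 0], [-0.004, -0.003, 0, 0, 0, 0, 0], [0, -0.003, 0, 0, 0, 0, 0], [0, -0.002, 0.02, 0, 0, 0, 0], [0, 0, 0.03, 0, 0, 0, 0], [0, 0, 0.03, 0, 0, 0, 0], [0, 0, 0.03, 0, 0, 0, 0], [0, 0, 0, 0, 0, 0, 0], [0, 0, 0, 0, 0, 0, 0]])

```text
t: 16.9
eef_pos: [0.4367, 0.0052, 0.2507]
tool_rot: [0.0, 0.948, 0.319, 0.001]
contact_force: [-0.1, 0.4, 0.3]
gripper_width: -0.006
grasp_force: 0.0
```

```bash
python3 plan.py; python3 snap.py c4.pkl; python3 meas.py c4.pkl; python3 - <<'E'
from h import *
import pickle
c,w,s=pickle.load(open("c4.pkl","rb"))
cv2.imwrite("pics/f.png",cv2.resize(np.hstack([c["img"][140:285,165:315,::-1],s["img"][130:275,165:315,::-1]]),None,fx=2.6,fy=2.6,interpolation=cv2.INTER_CUBIC))
E
```

```text
t 16.9 q [-0.0028  0.091  -0.1612  2.0904  0.0181  0.9597 -1.095 ] pos [0.4367 0.0052 0.2507] alpha 37.2123074817565 F [-0.0716  0.378   0.2977] th 6.0392391074379805 r 0.07207529138488131
scene [260.92 185.62] 50 [260.9  186.04] 50 move mm [1.58486668 0.25182548] along tangent 1.4146471926667115 rad 0.02176380296410325
side [249.22580645 200.69354839] 62 [249.15254237 200.72881356] 59 move mm [0.05406936 0.25436802] along tangent 0.19685853985579876 rad 0.0030285929208584425
wrist [249.29815745 150.59128978] [235 136  29  29 597] 0.06547859820025863 127.28371512286493
```

View pics/f.png

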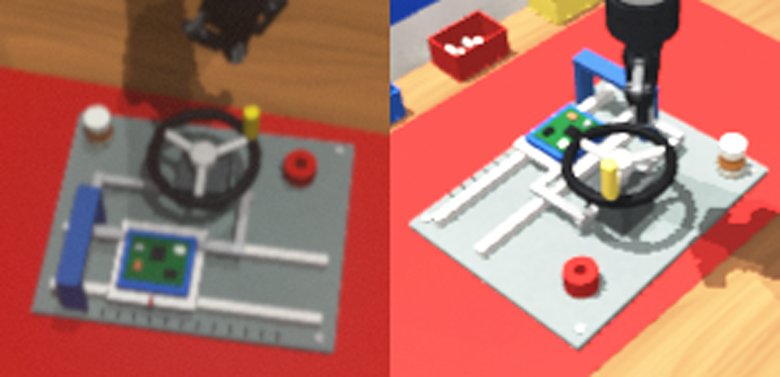

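The handle, at (252,122) in the left crop and (609,178) in the right, is back where it started. The carriage has moved towards the bridge, the jar and spool stand where they were, and the arm is clear.

```bash
python3 -c "
from station import bot
print(bot.hand_in())"
```

```text
the job is handed in; nothing more can be done
None
```

I pushed the hand wheel clockwise through one full turn, to within about 0.02 rad by the cameras, left the loose things untouched, withdrew the arm clear and handed the job in at about 17 s.

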